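Assemble a pipe union with its strainer in the holding nest

TASK

Assemble the large pipe union dry, upright in the holding nest, one part after another: first stand the union body fully down in the cup of the nest, then hang the strainer in its bore with the rim flat on the body's top face, lay the large sealing ring on the rim, stand the tail piece collar down on the ring, and last lower the large union nut over the tail so that it sits level on the collar. Keep every part upright and centred on the one below, let go of everything, and do not push the other fittings lying about.

Things in the scene. Friction and masses are not known exactly. Their poses are not given: they have to be found in the camera images.
- nest: Holding nest: steel base plate 110 x 100 mm (its x and y), 10 mm thick, with a dark round cup in its middle, 68 mm outside and 49 mm inside diameter. Cup floor 10 mm and cup rim 28 mm above the bench. A small black clamp knob, not used, sticks out on its +x side (27 mm high, end 53 mm from the centre). It stays put. Origin: centre of the plate's underside, below the cup's centre; z up.
- union_body: Upright round fitting 62 mm tall, 0.22 kg, foot down: grey plastic, 44 mm diameter up to 30 mm height (foot bevelled to 36 mm over the lowest 5 mm), then 52 mm (grey shoulder, brass thread) up to 57 mm, then plain brass of 42 mm up to the flat top face. A 34 mm bore goes from the top down to 30 mm height. Origin: centre of the underside, z up along its axis.
- strainer: Steel basket with a flat rim, rim up, 31 mm tall, 0.06 kg. Rim 44 mm outside, 26 mm inside diameter, 5 mm thick (26 to 31 mm above the bottom). The dark basket below it tapers from 30 to 24 mm diameter at its flat bottom, on which it stands. Origin: centre of the bottom, z up; with the rim on the body's face it lies 36 mm above the body's origin.
- gasket: Large sealing ring: flat black rubber, 44 mm outside, 31 mm inside diameter, 6 mm thick, 0.02 kg, lying flat. Origin: centre of the underside, z up.
- tail: Tail piece: grey plastic, 36 mm tall, 0.07 kg, standing collar down: a round collar 44 mm in diameter and 8 mm thick (upper edge bevelled 2 mm), and on it an upright neck 32 mm in diameter, its top 4 mm bevelled to 26 mm, with a 22 mm hole in the top. Origin: centre of the collar's underside, z up along its axis.
- nut: Large hexagonal brass union nut, 62 mm across flats, 72 mm across corners, 26 mm tall, 0.24 kg, standing open side down. Inside 50 mm wide and 21 mm deep; at the top an inward lip 5 mm thick leaves a 38 mm hole, which passes over the tail's neck; the lip comes to rest on the collar. Origin: centre of the underside, z up; flats face its own +x and every 60 degrees from it.
- elbow: Bystander: grey plastic pipe elbow lying flat, two arms of 44 mm diameter at right angles, 38 mm long from the bend. Origin: below the bend, on the bench; the arms run along its +x and +y.
- tee: Bystander: grey plastic pipe tee lying flat, 76 mm long through, with a side arm of 38 mm, 44 mm diameter. Origin: below its middle, on the bench; the run is along its x, the side arm along +y.
- small_nut: Bystander: small hexagonal brass nut, 38 mm across flats, 20 mm tall. Origin: centre of the underside.
- small_gasket: Bystander: small black rubber ring, 26 mm outside diameter, 5 mm thick. Origin: centre of the underside.
There are look-alikes about, which are no part of the job. What is shaped like the nut but pink is not meant.

How it is judged:
On the way, in this order (a step that is already met when the one before it is completed fails the run):
1. the union body stands fully down in the cup of the nest (horizontal distance between union_body and nest below 0.005 m and z of union_body in the frame of nest between 0.008 and 0.012 m and angle between union_body's own z axis and vertical below 0.07 rad), for 0.2 s.
2. the strainer hangs in the body's bore with its rim flat on the body's face (horizontal distance between strainer and union_body below 0.005 m and z of strainer in the frame of union_body between 0.034 and 0.038 m and angle between strainer's own z axis and vertical below 0.07 rad), for 0.2 s.
3. the sealing ring lies flat and centred on the strainer's rim (horizontal distance between gasket and union_body below 0.005 m and z of gasket in the frame of union_body between 0.065 and 0.069 m and angle between gasket's own z axis and vertical below 0.07 rad), for 0.2 s.
4. the tail piece stands upright and centred on the sealing ring (horizontal distance between tail and union_body below 0.005 m and z of tail in the frame of union_body between 0.071 and 0.075 m and angle between tail's own z axis and vertical below 0.07 rad), for 0.2 s.
5. the union nut is over the tail piece, its lip down on the collar (horizontal distance between nut and union_body below 0.006 m and z of nut in the frame of union_body between 0.058 and 0.062 m and angle between nut's own z axis and vertical below 0.07 rad), for 0.2 s.
At the end, for the whole second after the job is handed in: Body down in the nest's cup; strainer, sealing ring, tail piece and nut seated on it in that order. Centred within 5 mm (nut 6 mm) on the body, the body within 5 mm on the nest; each within 2 mm of its seated height, tilted under 4 degrees, at rest; other fittings moved under 25 mm (all of step 1 and all of step 2 and all of step 3 and all of step 4 and all of step 5 and linear speed of each of union_body, strainer, gasket, tail, nut below 0.01 m/s and angular speed of each of union_body, strainer, gasket, tail, nut below 0.1 rad/s); the robot touches nothing.
It fails at once if a bystanding fitting (elbow, tee, small nut or small ring) was pushed more than 25 mm away (distance of any of elbow, tee, small_nut, small_gasket from where it was at the start of the episode above 0.025 m).
It also fails if it takes over 115 s, if anything falls off the work surface, if the arm or the gripper's body presses on something with over 40 N, if the wrist force passes 120 N, or if a joint passes its speed limit or range.

ROBOT

A 7-joint arm with a two-finger parallel gripper is mounted at the origin on the work surface. World frame = base frame: x ahead of the robot, y to its left, z up, the work surface at z = 0. Lengths are in m, angles in rad, forces in N, time in s.
With the tool pointing down it reaches from about 0.425 to 0.875 m from the base axis. Payload 4.7 kg.
Tool frame: the origin (TCP) lies midway between the tips of the shut fingers; the grasp point (between the pads) lies 19 mm behind it; z points along the fingers, y is the line along which they close (so a half turn about z gives the same grasp; the last joint's range is limited). The gripper opens to 87 mm and grips with 3 to 60 N. Pads are 19 mm wide; open, the fingers measure 117 mm over their backs; the gripper's body (75 mm by 190 mm) begins 51 mm behind the grasp point.
Start: joints at [-1.278, 0.321, -0.07, 1.45, 0.023, 1.371, -0.057], TCP at [0.179, 0.625, 0.223] pointing down, gripper open.
Joint ranges: [-2.86, 2.86], [-0.3, 2.09], [-1.38, 1.24], [0.06, 2.45], [-1.56, 4.7], [0.09, 2.05], [-2.69, 2.69]. Speed limits (rad/s): [2.57, 2.57, 3.14, 3.14, 3.14, 3.14, 3.14].

INTERFACE

Orientations are given as a rotation vector (axis times angle).
In Python, from bench import ctrl, get_image, calibration gives the robot as it stands.
- The arm moves only by the tool apply_moves, never from a script. Its arguments are lists of equal length, an entry for each row: "dp": the shift along the tool's x, y, z in m, a list of three; "twist": the turn, a rotation vector about the tool's x, y, z in rad, a list of three; "fingers": the closure, from 0 (fully open) to 1 (shut). In form: {"dp": [[dx, dy, dz], ...], "twist": [[ax, ay, az], ...], "fingers": [fingers, ...]}. A call has 1 to 10 rows; each row shifts and turns the commanded pose from where the row before left it, along the tool's axes as they then stand; what a row does not reach is not made up. A row lasts 1/10 s, in which the tool goes at most 50 mm and 8.59 degrees, less where a joint would pass 70% of its speed; a pose out of reach is approached as far as the arm can. A call is refused whole if a number of a shift passes 0.05 or a number of a turn 0.15, either way. A call with a gripper value outside its range is refused whole. The fingers move at their own pace and stop on an object; "newtons" is the grip in N (left out, the last holds). Time passes only in rows, so rows that do not move let the fingers close. It gives the time, the measured TCP pose, the force, the opening and the grip force at its end, in the units of the state.
- ctrl.get_state(): the state, without advancing time (a new reading comes with each control period).
- get_image(name): name is "scene" or "top" or "wrist"; returns the picture (480x640x3 uint8, red, green, blue); there is no depth.
- calibration(name): a dict with "fx", "fy", "cx", "cy" (pixels), "eye" and "attitude" of the camera in the world; the wrist camera has in their place "hand_eye" (4x4, takes a point from camera to tool coordinates, whose origin is the TCP and whose axes are the flange's). Camera axes: x right, y up, looking along -z (the intrinsics and any distortion apply to the point x, -y, -z); pixel columns grow to the right and rows downward; lengths in m; the calibration is good to about 2 mm. A picture is of the moment at which its call begins: read the wrist's pose just before it. calibration takes no time and is no camera call.
- ctrl.close_job(): hands the job in; it is judged then, once.
The state is a dict: "time": time; "joint_positions": joint angles; "qd": joint speeds; "joint_torque": joint torques, N m; "position": TCP position; "tool_rot": TCP orientation; "ft_force": force on the tool from outside, world axes, zero at the start; "torque": the same for the moment, N m; "grip_width": opening from 0.0 (shut) to 1.0 (fully open); "grip_force": force on a finger pad.
Only numpy, scipy, OpenCV 4.12 (cv2) and the standard library are available. Lean on these libraries where they do the work, as an engineer would, in place of code of your own. Each camera call takes 0.05 s, during which the arm holds its last target. There are 200 camera calls.

## Working session

There is one attempt and no reset: what is moved stays moved. The work goes in short steps, Python scripts to look and compute and a tool call to move; the robot and the scene stay as the last step left them, time stands still between calls to the robot, and variables do not carry over. Pictures are saved under pics/ and viewed, at most 14 in all, crops included, and the job is handed in when it is done.

Besides the shell and the picture viewer there is one more tool, called after "Emit:" in YAML: its name, and indented under it one key for each argument. apply_moves: Moves the arm, as the interface text tells. Its arguments: {"type":"object","properties":{"dp":{"type":"array"},"twist":{"type":"array"},"fingers":{"type":"array"},"newtons":{"type":"number"}},"required":["dp","twist","fingers"]}

```bash
mkdir -p pics; python3 - <<'E'
from bench import ctrl,get_image,calibration
import cv2,numpy as np
s=ctrl.get_state()
for k in s: print(k,np.round(s[k],4))
for n in ("scene","top","wrist"):
    print(n,calibration(n)); 
for n in ("scene","top"):
    cv2.imwrite(f"pics/{n}0.png",get_image(n)[:,:,::-1])
E
```

```text
time 0.0
joint_positions [-1.2779  0.3218 -0.0701  1.4517  0.0226  1.3708 -0.0569]
qd [-0.0009  0.0002 -0.0008  0.0005  0.0001  0.0003  0.0004]
joint_torque [ 8.00000e-04 -4.91303e+01 -4.03700e-01 -3.12533e+01 -6.41000e-02
  4.37000e-02  2.00000e-04]
position [0.1788 0.6244 0.2215]
tool_rot [-4.3650e-01 -3.1109e+00  3.0000e-03]
ft_force [-0.463  -0.521   0.2103]
torque [ 0.0097 -0.0418  0.0009]
grip_force 0.0
grip_width 0.9987
scene {'fx': 571.0661604385846, 'fy': 571.0661604385846, 'cx': 320.09998170198173, 'cy': 234.31937046015935, 'eye': array([ 1.21089238, -0.31581415,  0.88356073]), 'attitude': array([0.62253205, 0.39951098, 1.03550262])}
top {'fx': 455.647175205359, 'fy': 455.647175205359, 'cx': 317.3801112131576, 'cy': 242.05316701230322, 'eye': array([0.47363303, 0.00104397, 0.81677352]), 'attitude': array([ 0.10888603, -0.11118087, -1.57915544])}
wrist {'fx': 407.1760003233806, 'fy': 407.1760003233806, 'cx': 313.44332861281913, 'cy': 235.30073555004594, 'hand_eye': array([[-1.02952045e-05,  9.52705666e-01,  3.03894576e-01,
         8.32802950e-02],
       [ 9.99999575e-01, -2.70441369e-04,  8.81707822e-04,
         1.07052300e-03],
       [ 9.22193703e-04,  3.03894456e-01, -9.52705258e-01,
        -1.61909571e-01],
       [ 0.00000000e+00,  0.00000000e+00,  0.00000000e+00,
         1.00000000e+00]])}
```

View pics/top0.png

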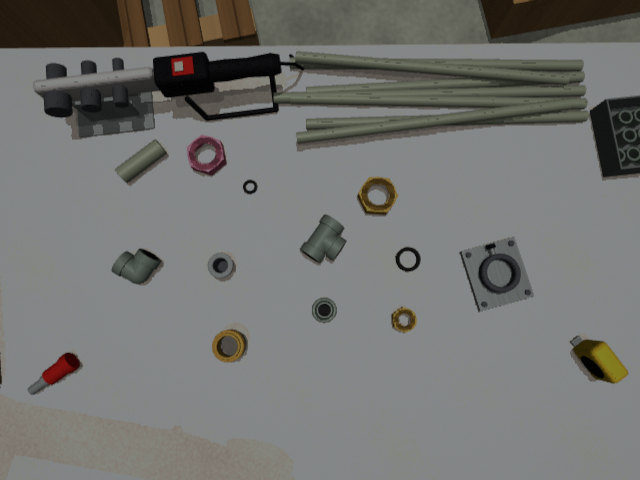

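View pics/scene0.png

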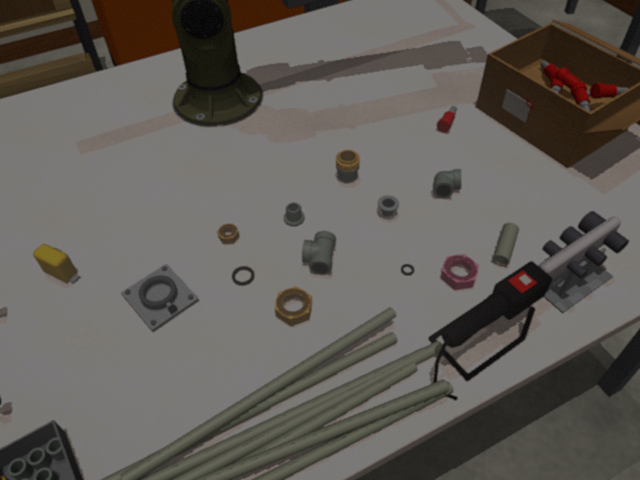

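Top view: body (229,346), strainer (221,266, rim up), gasket (408,259), tail (324,309, collar below, neck up in the scene view at 293,212), brass nut (378,196), nest (500,273). Look-alike nuts are pink (206,155) and small (404,320). For the rings, (250,187) is small and (408,259) is large.

```bash
cat > h.py <<'E'
import cv2,numpy as np
from scipy.spatial.transform import Rotation as R
from bench import ctrl,get_image,calibration
def cam(name,s=None):
    c=calibration(name)
    if name=="wrist":
        T=np.array(c["hand_eye"]); Rt=R.from_rotvec(s["tool_rot"]).as_matrix()
        return c,Rt@T[:3,:3],Rt@T[:3,3]+np.array(s["position"])
    return c,R.from_rotvec(c["attitude"]).as_matrix(),np.array(c["eye"])
def ray(name,u,v,z,s=None):
    c,A,e=cam(name,s)
    d=A@np.array([(u-c["cx"])/c["fx"],-(v-c["cy"])/c["fy"],-1])
    return e+d*(z-e[2])/d[2]
def proj(name,P,s=None):
    c,A,e=cam(name,s); q=(np.atleast_2d(P)-e)@A
    return np.c_[c["cx"]-c["fx"]*q[:,0]/q[:,2],c["cy"]+c["fy"]*q[:,1]/q[:,2]]
def circ(p,z,r,n=60):
    t=np.linspace(0,2*np.pi,n); return np.c_[p[0]+r*np.cos(t),p[1]+r*np.sin(t),0*t+z]
def draw(im,name,P,s=None,col=(255,0,0)):
    cv2.polylines(im,[np.round(proj(name,P,s)*16).astype(np.int32)],False,col,1,cv2.LINE_AA,4)
def snap(name):
    s=ctrl.get_state(); return get_image(name).copy(),s
E
python3 - <<'E'
from h import *
print(cam("top")[1])
top={"body":(229,346,.062),"strainer":(221,266,.031),"gasket":(408,259,.006),"tail":(324,309,.036),"nut":(378,196,.026),"nest":(500,273,.028),"elbow":(137,266,.022),"tee":(324,239,.022),"snut":(404,320,.02),"sgask":(250,187,.005)}
sc={"body":(347,157),"strainer":(388,202),"gasket":(243,275),"tail":(293,206),"nut":(294,303),"nest":(158,291),"elbow":(447,182),"tee":(320,252),"snut":(228,232),"sgask":(407,269)}
for k,(u,v,z) in top.items():
    p=ray("top",u,v,z);q=ray("scene",*sc[k],z);print(k,p.round(4),q.round(4),np.hypot(*p[:2]).round(3))
E
```

```text
[[-1.12236880e-02  9.90167061e-01 -1.39438947e-01]
 [-9.99936785e-01 -1.10199105e-02  2.23342252e-03]
 [ 6.74856694e-04  1.39455200e-01  9.90228151e-01]]
body [0.4114 0.1445 0.062 ] [0.4192 0.1447 0.062 ] 0.436
strainer [0.5443 0.1663 0.031 ] [0.5494 0.1687 0.031 ] 0.569
gasket [ 0.5554 -0.1624  0.006 ] [ 0.5612 -0.1614  0.006 ] 0.579
tail [ 0.4688 -0.0107  0.036 ] [ 0.4704 -0.0096  0.036 ] 0.469
nut [ 0.6665 -0.1094  0.026 ] [ 0.6772 -0.1082  0.026 ] 0.675
nest [ 0.5271 -0.3164  0.028 ] [ 0.537  -0.3163  0.028 ] 0.615
elbow [0.5468 0.315  0.022 ] [0.5526 0.3154 0.022 ] 0.631
tee [ 0.5909 -0.0125  0.022 ] [ 0.5929 -0.0118  0.022 ] 0.591
snut [ 0.4484 -0.1486  0.02  ] [ 0.4584 -0.1493  0.02  ] 0.472
sgask [0.6911 0.1214 0.005 ] [0.697  0.1215 0.005 ] 0.702
```

Emit:
apply_moves:
  dp:
    - [0,0,0]
    - [0,0,0]
    - [-0.02,-0.04,0.004]
    - [-0.02,-0.04,0.004]
    - [-0.02,-0.04,0.004]
    - [-0.02,-0.04,0.004]
    - [-0.02,-0.04,0.004]
    - [-0.02,-0.04,0.004]
    - [-0.02,-0.04,0.004]
    - [-0.02,-0.04,0.004]
  twist:
    - [0,0,-0.14]
    - [0,0,-0.14]
    - [0,0,0]
    - [0,0,0]
    - [0,0,0]
    - [0,0,0]
    - [0,0,0]
    - [0,0,0]
    - [0,0,0]
    - [0,0,0]
  fingers: [0,0,0,0,0,0,0,0,0,0]
  newtons: 20

```text
time: 1.1
position: [0.3397, 0.3032, 0.1902]
tool_rot: [0.002, -3.141, 0.0]
ft_force: [0.3, 1.3, -0.0]
grip_width: 1.001
grip_force: 0.0
```

Emit:
apply_moves:
  dp:
    - [-0.02,-0.04,0.004]
    - [-0.02,-0.04,0.004]
    - [-0.02,-0.04,0.004]
    - [-0.015,-0.04,0.004]
    - [0,0,0]
    - [0,0,0]
    - [0,0,0]
  twist:
    - [0,0,0]
    - [0,0,0]
    - [0,0,0]
    - [0,0,0]
    - [0,0,0]
    - [0,0,0]
    - [0,0,0]
  fingers: [0,0,0,0,0,0,0]

```text
time: 1.8
position: [0.414, 0.1463, 0.1745]
tool_rot: [0.005, -3.141, -0.001]
ft_force: [1.4, -0.3, -0.1]
grip_width: 0.999
grip_force: 0.0
```

```bash
python3 - <<'E'
from h import *
im,s=snap("wrist")
print(s["position"],R.from_rotvec(s["tool_rot"]).as_matrix().round(4),np.round(s["joint_positions"],3))
cv2.imwrite("pics/w1raw.png",im[:,:,::-1])
p=(0.415,0.145)
draw(im,"wrist",circ(p,.062,.021),s); draw(im,"wrist",circ(p,.057,.026),s,(0,255,0));draw(im,"wrist",circ(p,.062,.017),s)
cv2.imwrite("pics/w1.png",im[:,:,::-1])
E
```

```text
[0.41398367 0.14633547 0.1744655 ] [[-1.0e+00 -2.9e-03 -3.0e-04]
 [-2.9e-03  1.0e+00  3.0e-04]
 [ 3.0e-04  3.0e-04 -1.0e+00]] [-0.745 -0.116  0.325  2.02   0.039  1.232  1.138]
```

View pics/w1.png

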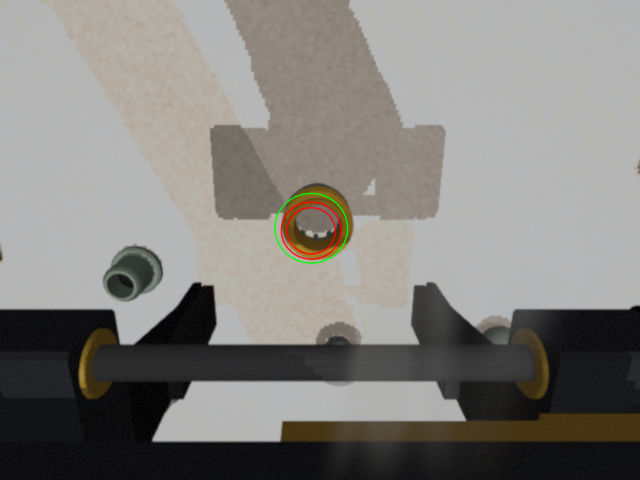

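The wrist view shows the body at about (319,219), a little off the drawn guess. I'll fit the projected circles to the image edges to get the centre.

```bash
cat >> h.py <<'E'
def fit(im,name,s,p0,circles,rng=.015,step=.0005):
    """grid search of centre: radial contrast across the projected circles (z,r)"""
    L=cv2.GaussianBlur(im,(0,0),.8).astype(np.float32)
    def score(p):
        t=0
        for z,r in circles:
            a=proj(name,circ(p,z,r-.001),s).astype(np.float32);b=proj(name,circ(p,z,r+.001),s).astype(np.float32)
            f=lambda q:cv2.remap(L,q[None,:,0].copy(),q[None,:,1].copy(),cv2.INTER_LINEAR)[0]
            t+=np.minimum(np.abs(f(a)-f(b)).sum(1),60).mean()
        return t/len(circles)
    def grid(p,rng,st):
        g=np.arange(-rng,rng+st/2,st); S=np.array([[score((p[0]+a,p[1]+b)) for b in g] for a in g])
        i,j=np.unravel_index(S.argmax(),S.shape); return (p[0]+g[i],p[1]+g[j]),S.max(),np.median(S)
    p,_,_=grid(p0,rng,.001); return grid(p,.001,.00025)
E
python3 - <<'E'
from h import *
im=cv2.imread("pics/w1raw.png")[:,:,::-1].copy(); s=ctrl.get_state()
C=[(.062,.021),(.062,.017),(.057,.026)]
for c in (C,C[:1],C[1:2],C[2:]): print(fit(im,"wrist",s,(.415,.145),c))
p=fit(im,"wrist",s,(.415,.145),C)[0]
for c in C: draw(im,"wrist",circ(p,*c),s)
w=im[140:300,240:400]; a=cv2.resize(w,(480,480),interpolation=2)
cv2.imwrite("pics/w1b.png",a[:,:,::-1])
t=cv2.imread("pics/top0.png")[:,:,::-1].copy()
for n,q,c in (("body",(.412,.1445),C),("strainer",(.545,.167),[(.031,.022),(.031,.013)]),("gasket",(.557,-.162),[(.006,.022),(.006,.0155)]),("tail",(.469,-.01),[(.036,.013),(.036,.011),(0.006,.022)]),("nest",(.53,-.3164),[(.028,.034),(.028,.0245)])):
    print(n,fit(t,"top",None,q,c))
E
```

```text
Traceback (most recent call last):
  File "h.py", line 36, in fit
    p,_,_=grid(p0,rng,.001); return grid(p,.001,.00025)
          ~~~~^^^^^^^^^^^^^
  File "h.py", line 34, in grid
    g=np.arange(-rng,rng+st/2,st); S=np.array([[score((p[0]+a,p[1]+b)) for b in g] for a in g])
                                                ~~~~~^^^^^^^^^^^^^^^^^
  File "h.py", line 29, in score
    a=proj(name,circ(p,z,r-.001),s).astype(np.float32);b=proj(name,circ(p,z,r+.001),s).astype(np.float32)
                                                         ~~~~^^^^^^^^^^^^^^^^^^^^^^^^^
  File "h.py", line 15, in proj
    c,A,e=cam(name,s); q=(np.atleast_2d(P)-e)@A
          ~~~^^^^^^^^
  File "h.py", line 5, in cam
    c=calibration(name)
ValueError: time passes only in moves, steps and waits
```

```bash
sed -i 's/c=calibration(name)/c=cal(name)/; s/^def cam/import functools\ncal=functools.lru_cache(None)(calibration)\ndef cam/' h.py
cat > a.py <<'E'
from h import *
im=cv2.imread("pics/w1raw.png")[:,:,::-1].copy(); s=ctrl.get_state()
C=[(.062,.021),(.062,.017),(.057,.026)]
for c in (C,C[:1],C[1:2],C[2:]): print(fit(im,"wrist",s,(.415,.145),c))
p=fit(im,"wrist",s,(.415,.145),C)[0]
for c in C: draw(im,"wrist",circ(p,*c),s)
w=im[140:300,240:400]; a=cv2.resize(w,(480,480),interpolation=2)
cv2.imwrite("pics/w1b.png",a[:,:,::-1])
t=cv2.imread("pics/top0.png")[:,:,::-1].copy()
for n,q,c in (("body",(.412,.1445),C),("strainer",(.545,.167),[(.031,.022),(.031,.013)]),("gasket",(.557,-.162),[(.006,.022),(.006,.0155)]),("tail",(.469,-.01),[(.036,.013),(.036,.011),(0.006,.022)]),("nest",(.53,-.3164),[(.028,.034),(.028,.0245)])):
    print(n,fit(t,"top",None,q,c))
E
python3 a.py
```

```text
((np.float64(0.41375), np.float64(0.15000000000000002)), np.float32(45.72243), np.float32(42.61807))
((np.float64(0.416), np.float64(0.14675000000000002)), np.float32(47.14077), np.float32(45.141457))
((np.float64(0.41275), np.float64(0.14975000000000002)), np.float32(57.49027), np.float32(55.592464))
((np.float64(0.41075), np.float64(0.14975000000000002)), np.float32(59.600243), np.float32(55.71014))
body ((np.float64(0.413), np.float64(0.14200000000000002)), np.float32(38.841633), np.float32(37.91321))
strainer ((np.float64(0.547), np.float64(0.16875000000000004)), np.float32(47.32732), np.float32(45.849358))
gasket ((np.float64(0.5537500000000001), np.float64(-0.16199999999999998)), np.float32(60.0), np.float32(60.0))
tail ((np.float64(0.46775), np.float64(-0.010749999999999987)), np.float32(45.002964), np.float32(40.66612))
nest ((np.float64(0.528), np.float64(-0.3184)), np.float32(45.007103), np.float32(43.939964))
```

View pics/w1b.png

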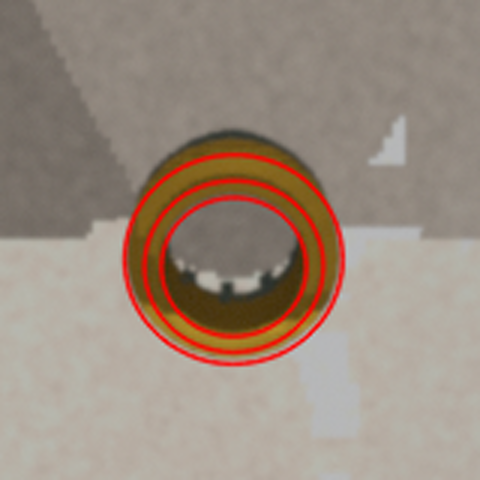

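Emit:
apply_moves:
  dp:
    - [0.002,0.003,0.03]
    - [0,0,0.03]
    - [0,0,0.03]
    - [0,0,0.03]
    - [0,0,0.026]
    - [0,0,0]
    - [0,0,0]
    - [0,0,0]
    - [0,0,0]
    - [0,0,0]
  twist:
    - [0,0,0]
    - [0,0,0]
    - [0,0,0]
    - [0,0,0]
    - [0,0,0]
    - [0,0,0]
    - [0,0,0]
    - [0,0,0]
    - [0,0,0]
    - [0,0,0]
  fingers: [0,0,0,0,0,0,1,1,1,1]
  newtons: 25

```text
time: 2.85
position: [0.4133, 0.1488, 0.0297]
tool_rot: [-0.002, 3.14, 0.002]
ft_force: [-0.9, -0.1, 0.6]
grip_width: 0.72
grip_force: 0.0
```

Emit:
apply_moves:
  dp:
    - [0,0,0]
    - [0,0,-0.02]
    - [0,0,-0.03]
    - [0,0,-0.04]
    - [0,0,-0.03]
    - [0,0,0]
    - [0,0,0]
    - [0,0,0]
  twist:
    - [0,0,0]
    - [0,0,0]
    - [0,0,0]
    - [0,0,0]
    - [0,0,0]
    - [0,0,0]
    - [0,0,0]
    - [0,0,0]
  fingers: [1,1,1,1,1,1,1,1]

```text
time: 3.65
position: [0.4112, 0.1476, 0.1469]
tool_rot: [0.002, -3.139, 0.002]
ft_force: [-1.0, -0.3, -2.3]
grip_width: 0.608
grip_force: 25.0
```

```bash
sed -i 's/,60)/,250)/' h.py; python3 - <<'E'
from h import *
im,s=snap("wrist"); P=s["position"]; print(P,s["grip_width"]*87,s["grip_force"],s["ft_force"])
cv2.imwrite("pics/w2raw.png",im[:,:,::-1])
b=P[2]-.028
p=fit(im,"wrist",s,P[:2],[(b+.062,.021),(b+.062,.017),(b+.057,.026)]); print(p[0]-P[:2],p)
a=im.copy()
draw(a,"wrist",circ(p[0],b+.062,.021),s);draw(a,"wrist",circ(P,b+.062,.017),s,(0,255,0))
cv2.imwrite("pics/w2.png",a[:,:,::-1])
E
```

```text
[0.411184   0.14759385 0.1468624 ] 52.88664694941596 24.996616489006556 [-1.00497944 -0.33313296 -2.25355445]
[-0.00175  0.00075] ((np.float64(0.4094339977861044), np.float64(0.14834385085788612)), np.float32(79.665855), np.float32(69.87275))
```

View pics/w2.png

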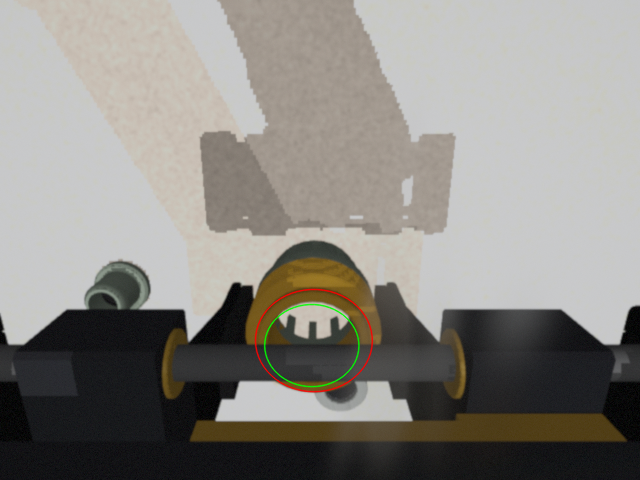

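Body gripped (52.9 mm) and lifted, weight as expected. The bore's edge matches the TCP circle near (313,303), so it is centred in the gripper. Next, the nest.

Emit:
apply_moves:
  dp:
    - [-0.016,-0.042,0]
    - [-0.016,-0.042,0]
    - [-0.016,-0.042,0]
    - [-0.016,-0.042,0]
    - [-0.016,-0.042,0]
    - [-0.016,-0.042,0]
    - [-0.016,-0.042,0]
    - [-0.016,-0.042,0]
    - [-0.016,-0.042,0]
    - [-0.016,-0.042,0]
  twist:
    - [0,0,0]
    - [0,0,0]
    - [0,0,0]
    - [0,0,0]
    - [0,0,0]
    - [0,0,0]
    - [0,0,0]
    - [0,0,0]
    - [0,0,0]
    - [0,0,0]
  fingers: [1,1,1,1,1,1,1,1,1,1]

```text
time: 4.7
position: [0.5727, -0.2726, 0.1464]
tool_rot: [0.003, -3.139, -0.001]
ft_force: [0.2, 0.4, -1.9]
grip_width: 0.611
grip_force: 25.0
```

Emit:
apply_moves:
  dp:
    - [-0.016,-0.042,0]
    - [0,0,0]
    - [0,0,0]
    - [0,0,0]
    - [0,0,0]
  twist:
    - [0,0,0]
    - [0,0,0]
    - [0,0,0]
    - [0,0,0]
    - [0,0,0]
  fingers: [1,1,1,1,1]

```text
time: 5.2
position: [0.5893, -0.3114, 0.1481]
tool_rot: [0.005, -3.141, -0.003]
ft_force: [-0.0, 0.4, -1.8]
grip_width: 0.61
grip_force: 25.0
```

```bash
python3 - <<'E'
from h import *
im,s=snap("wrist"); P=s["position"]; print(P,R.from_rotvec(s["tool_rot"]).as_matrix()[:2].round(4),s["grip_width"]*87)
cv2.imwrite("pics/w3raw.png",im[:,:,::-1])
C=[(.028,.034),(.028,.0245)]
for c in (C,C[:1],C[1:]): p=fit(im,"wrist",s,(.53,-.317),c); print(p)
p=fit(im,"wrist",s,(.53,-.317),C)[0]
for c in C: draw(im,"wrist",circ(p,*c),s)
cv2.imwrite("pics/w3.png",im[:,:,::-1])
E
```

```text
[ 0.58925707 -0.31143829  0.14805648] [[-1.0e+00 -3.5e-03 -4.0e-04]
 [-3.5e-03  1.0e+00  1.7e-03]] 53.07030637715861
((np.float64(0.5305), np.float64(-0.31625000000000003)), np.float32(102.6888), np.float32(89.519615))
((np.float64(0.53), np.float64(-0.316)), np.float32(148.8887), np.float32(126.6304))
((np.float64(0.52725), np.float64(-0.316)), np.float32(97.57008), np.float32(88.08041))
```

View pics/w3.png

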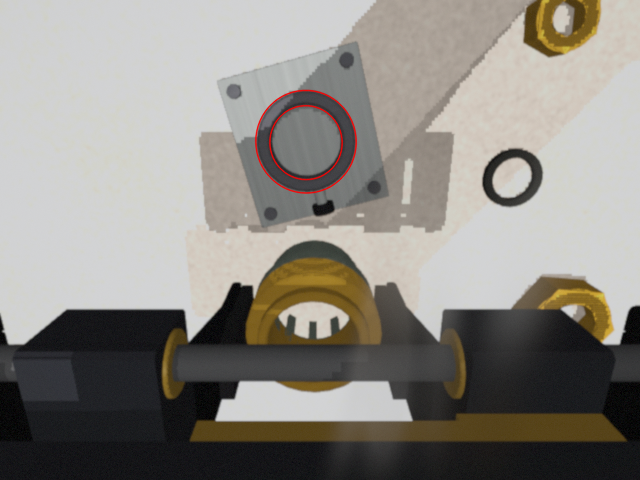

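Nest cup ring fits at (306,142), which gives (0.530, -0.316); it agrees with the top view. Moving over and partly down.

Emit:
apply_moves:
  dp:
    - [0.03,-0.005,0]
    - [0.029,0,0]
    - [0,0,0.02]
    - [0,0,0.03]
    - [0,0,0.03]
    - [0,0,0]
    - [0,0,0]
  twist:
    - [0,0,0]
    - [0,0,0]
    - [0,0,0]
    - [0,0,0]
    - [0,0,0]
    - [0,0,0]
    - [0,0,0]
  fingers: [1,1,1,1,1,1,1]

```text
time: 5.95
position: [0.5303, -0.3179, 0.0691]
tool_rot: [-0.004, 3.142, 0.0]
ft_force: [0.6, -1.0, -1.4]
grip_width: 0.608
grip_force: 25.0
```

Emit:
apply_moves:
  dp:
    - [0,0,0.005]
    - [0,0,0.005]
    - [0,0,0.005]
    - [0,0,0.005]
    - [0,0,0.005]
    - [0,0,0.003]
    - [0,0,0.002]
    - [0,0,0]
    - [0,0,0]
  twist:
    - [0,0,0]
    - [0,0,0]
    - [0,0,0]
    - [0,0,0]
    - [0,0,0]
    - [0,0,0]
    - [0,0,0]
    - [0,0,0]
    - [0,0,0]
  fingers: [1,1,1,1,1,1,1,1,1]

```text
time: 6.85
position: [0.5302, -0.3186, 0.0399]
tool_rot: [-0.002, 3.141, 0.002]
ft_force: [-2.9, 2.1, 7.1]
grip_width: 0.607
grip_force: 25.0
```

Emit:
apply_moves:
  dp:
    - [0,0,0]
    - [0,0,0]
    - [0,0,0]
    - [0,0,-0.02]
    - [0,0,-0.04]
    - [0,0,-0.05]
    - [0,0,-0.04]
    - [0,0,0]
    - [0,0,0]
    - [0,0,0]
  twist:
    - [0,0,0]
    - [0,0,0]
    - [0,0,0]
    - [0,0,0]
    - [0,0,0]
    - [0,0,0]
    - [0,0,0]
    - [0,0,0]
    - [0,0,0]
    - [0,0,0]
  fingers: [0,0,0,0,0,0,0,0,0,0]

```text
time: 7.85
position: [0.5295, -0.318, 0.1871]
tool_rot: [0.002, -3.14, -0.002]
ft_force: [0.2, 0.5, 0.3]
grip_width: 0.997
grip_force: 0.0
```

```bash
python3 - <<'E'
from h import *
im,s=snap("wrist"); P=s["position"]; print(P,s["grip_width"]*87)
cv2.imwrite("pics/w4raw.png",im[:,:,::-1])
C=[(.072,.021),(.072,.017),(.067,.026)]
for c in (C,C[:1],C[1:2],C[2:]): p=fit(im,"wrist",s,(.53,-.317),c); print(np.array(p[0]).round(5),p[1:],"rel",np.array(p[0])-P[:2])
for c in ([(.028,.034)],[(.01,.0)]): pass
print("cup",fit(im,"wrist",s,(.53,-.317),[(.028,.034)],.006))
p=fit(im,"wrist",s,(.53,-.317),C)[0]
for c in C: draw(im,"wrist",circ(p,*c),s)
draw(im,"wrist",circ((.53,-.317),.028,.034),s,(0,255,0))
cv2.imwrite("pics/w4.png",cv2.resize(im[60:400,140:500],(720,600*680//720))[:,:,::-1])
E
```

```text
[ 0.52946808 -0.31802164  0.18709798] 86.72886747152336
[ 0.53   -0.3175] (np.float32(63.61377), np.float32(57.42455)) rel [0.00053192 0.00052164]
[ 0.5295  -0.31275] (np.float32(60.617725), np.float32(57.66302)) rel [3.19157843e-05 5.27164014e-03]
[ 0.5305 -0.3175] (np.float32(89.94556), np.float32(74.403275)) rel [0.00103192 0.00052164]
[ 0.5295  -0.31725] (np.float32(85.4943), np.float32(76.88774)) rel [3.19157843e-05 7.71640143e-04]
cup ((np.float64(0.5285), np.float64(-0.316)), np.float32(105.93415), np.float32(93.56595))
```

View pics/w4.png

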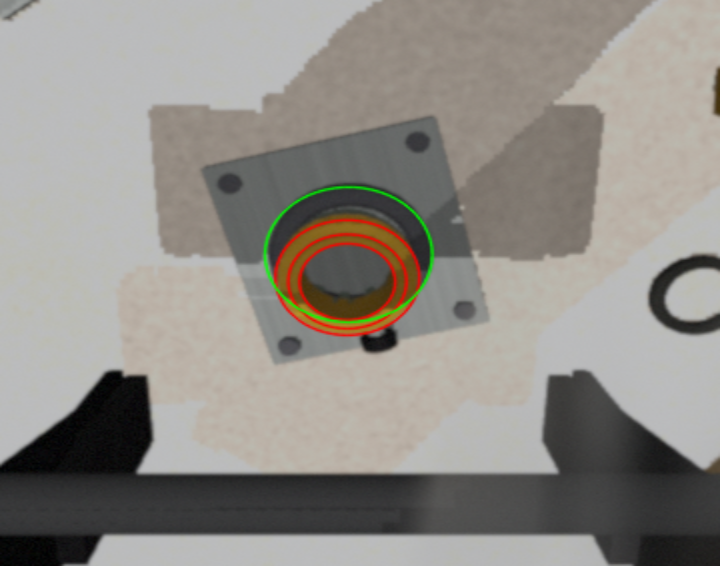

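Body stands upright in the cup, all three red circles matching around crop (347,272). Next, the strainer.

Emit:
apply_moves:
  dp:
    - [-0.002,0.048,0.005]
    - [-0.002,0.048,0.005]
    - [-0.002,0.048,0.005]
    - [-0.002,0.048,0.005]
    - [-0.002,0.048,0.005]
    - [-0.002,0.048,0.005]
    - [-0.002,0.048,0.005]
    - [-0.002,0.048,0.005]
    - [-0.002,0.048,0.005]
    - [0,0.048,0.005]
  twist:
    - [0,0,0]
    - [0,0,0]
    - [0,0,0]
    - [0,0,0]
    - [0,0,0]
    - [0,0,0]
    - [0,0,0]
    - [0,0,0]
    - [0,0,0]
    - [0,0,0]
  fingers: [0,0,0,0,0,0,0,0,0,0]

```text
time: 8.9
position: [0.5464, 0.163, 0.1368]
tool_rot: [0.002, -3.14, 0.002]
ft_force: [0.5, 0.4, 0.6]
grip_width: 1.003
grip_force: 0.0
```

Emit:
apply_moves:
  dp:
    - [0,0.008,0.005]
    - [0,0,0]
    - [0,0,0]
    - [0,0,0]
  twist:
    - [0,0,0]
    - [0,0,0]
    - [0,0,0]
    - [0,0,0]
  fingers: [0,0,0,0]

```text
time: 9.3
position: [0.5478, 0.1668, 0.1335]
tool_rot: [-0.003, -3.141, 0.001]
ft_force: [-0.1, 0.3, 0.4]
grip_width: 1.002
grip_force: 0.0
```

```bash
cat > m.py <<'E'
import sys
from h import *
n=sys.argv[1]; x,y=map(float,sys.argv[2:4]); C=[tuple(map(float,c.split(","))) for c in sys.argv[4:]]
im,s=snap("wrist"); P=s["position"]; print(np.round(P,4),R.from_rotvec(s["tool_rot"]).as_matrix()[1].round(4),s["grip_width"]*87)
cv2.imwrite(f"pics/{n}raw.png",im[:,:,::-1])
for c in [C]+[[k] for k in C]:
    p=fit(im,"wrist",s,(x,y),c); print(np.round(p[0],4),p[1:],"rel",(np.array(p[0])-P[:2]).round(4))
p=fit(im,"wrist",s,(x,y),C)[0]
for c in C: draw(im,"wrist",circ(p,*c),s)
u,v=proj("wrist",[*p,C[0][0]],s)[0]; u=int(np.clip(u,150,490));v=int(np.clip(v,110,370)); print(u,v)
cv2.imwrite(f"pics/{n}.png",cv2.resize(im[v-110:v+110,u-150:u+150],(600,440))[:,:,::-1])
E
python3 m.py w5 .547 .17 .031,.022 .031,.013
```

```text
[0.5478 0.1668 0.1335] [ 2.2e-03  1.0e+00 -9.0e-04] 87.19978352297804
[0.5472 0.1703] (np.float32(114.8909), np.float32(98.85607)) rel [-0.0005  0.0034]
[0.547  0.1703] (np.float32(116.96003), np.float32(98.67194)) rel [-0.0008  0.0034]
[0.5475 0.17  ] (np.float32(114.98893), np.float32(100.40794)) rel [-0.0003  0.0032]
317 232
```

View pics/w5.png

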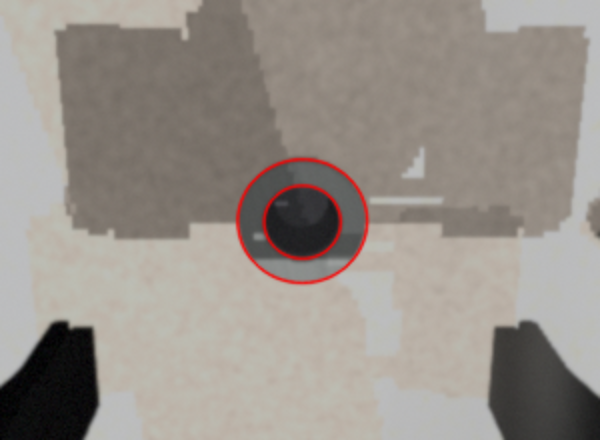

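Emit:
apply_moves:
  dp:
    - [0,0.003,0.03]
    - [0,0,0.03]
    - [0,0,0.03]
    - [0,0,0.02]
    - [0,0,0]
    - [0,0,0]
    - [0,0,0]
    - [0,0,0]
    - [0,0,0]
    - [0,0,0]
  twist:
    - [0,0,0]
    - [0,0,0]
    - [0,0,0]
    - [0,0,0]
    - [0,0,0]
    - [0,0,0]
    - [0,0,0]
    - [0,0,0]
    - [0,0,0]
    - [0,0,0]
  fingers: [0,0,0,0,0,1,1,1,1,1]
  newtons: 15

```text
time: 10.35
position: [0.5478, 0.1726, 0.0242]
tool_rot: [-0.002, 3.141, 0.001]
ft_force: [0.1, -0.1, -0.3]
grip_width: 0.631
grip_force: 0.0
```

Emit:
apply_moves:
  dp:
    - [0,0,0]
    - [0,0,0]
    - [0,0,-0.03]
    - [0,0,-0.04]
    - [0,0,-0.04]
    - [0,0,-0.04]
    - [0,0,0]
    - [0,0,0]
  twist:
    - [0,0,0]
    - [0,0,0]
    - [0,0,0]
    - [0,0,0]
    - [0,0,0]
    - [0,0,0]
    - [0,0,0]
    - [0,0,0]
  fingers: [1,1,1,1,1,1,1,1]

```text
time: 11.15
position: [0.5478, 0.1727, 0.1742]
tool_rot: [-0.002, 3.14, 0.002]
ft_force: [-0.3, -0.3, -2.2]
grip_width: 0.499
grip_force: 15.0
```

Emit:
apply_moves:
  dp:
    - [0.002,-0.049,0]
    - [0.002,-0.049,0]
    - [0.002,-0.049,0]
    - [0.002,-0.049,0]
    - [0.002,-0.049,0]
    - [0.002,-0.049,0]
    - [0.002,-0.049,0]
    - [0.001,-0.049,0]
    - [0.001,-0.049,0]
    - [0.001,-0.049,0]
  twist:
    - [0,0,0]
    - [0,0,0]
    - [0,0,0]
    - [0,0,0]
    - [0,0,0]
    - [0,0,0]
    - [0,0,0]
    - [0,0,0]
    - [0,0,0]
    - [0,0,0]
  fingers: [1,1,1,1,1,1,1,1,1,1]

```text
time: 12.15
position: [0.5298, -0.3185, 0.1712]
tool_rot: [0.003, -3.139, -0.003]
ft_force: [0.5, -0.2, 0.6]
grip_width: 0.499
grip_force: 15.0
```

Emit:
apply_moves:
  dp:
    - [0,-0.001,0]
    - [0,0,0.03]
    - [0,0,0.03]
    - [0,0,0]
    - [0,0,0]
  twist:
    - [0,0,0]
    - [0,0,0]
    - [0,0,0]
    - [0,0,0]
    - [0,0,0]
  fingers: [1,1,1,1,1]

```text
time: 12.65
position: [0.5302, -0.3178, 0.1123]
tool_rot: [0.002, -3.139, -0.002]
ft_force: [0.3, 0.5, -0.1]
grip_width: 0.501
grip_force: 15.0
```

```bash
python3 - <<'E'
from h import *
s=ctrl.get_state();P=np.array(s["position"]);print(P,s["tool_rot"])
im=get_image("wrist").copy(); cv2.imwrite("pics/w6raw.png",im[:,:,::-1])
z=P[2]-.0235+.031
print(fit(im,"wrist",s,P[:2],[(z,.022),(z,.013)],.006)[0]-P[:2])
E
```

```text
[ 0.53022145 -0.31780247  0.11234512] [ 2.22843416e-03 -3.13858336e+00 -1.59475130e-03]
[-0.0005   0.00075]
```

Emit:
apply_moves:
  dp:
    - [0,0,0.008]
    - [0,0,0.007]
    - [0,0,0.006]
    - [0,0,0.006]
    - [0,0,0.006]
    - [0,0,0.005]
    - [0,0,0.004]
    - [0,0,0.002]
    - [0,0,0]
    - [0,0,0]
  twist:
    - [0,0,0]
    - [0,0,0]
    - [0,0,0]
    - [0,0,0]
    - [0,0,0]
    - [0,0,0]
    - [0,0,0]
    - [0,0,0]
    - [0,0,0]
    - [0,0,0]
  fingers: [1,1,1,1,1,1,1,1,1,1]

```text
time: 13.7
position: [0.5312, -0.3186, 0.07]
tool_rot: [-0.002, 3.141, 0.0]
ft_force: [-1.4, 0.1, 3.6]
grip_width: 0.5
grip_force: 15.0
```

Emit:
apply_moves:
  dp:
    - [0,0,0]
    - [0,0,0]
    - [0,0,0]
    - [0,0,-0.03]
    - [0,0,-0.04]
    - [0,0,-0.04]
    - [0,0,0]
    - [0,0,0]
    - [0,0,0]
  twist:
    - [0,0,0]
    - [0,0,0]
    - [0,0,0]
    - [0,0,0]
    - [0,0,0]
    - [0,0,0]
    - [0,0,0]
    - [0,0,0]
    - [0,0,0]
  fingers: [0,0,0,0,0,0,0,0,0]

```text
time: 14.6
position: [0.5305, -0.3181, 0.1782]
tool_rot: [0.002, -3.14, -0.002]
ft_force: [-0.2, -0.5, -0.5]
grip_width: 1.001
grip_force: 0.0
```

```bash
python3 m.py w7 .53 -.3175 .077,.022 .077,.013 .067,.026
```

```text
[ 0.5305 -0.3181  0.1782] [-0.0013  1.      0.001 ] 87.09333910814857
[ 0.5302 -0.3177] (np.float32(86.37252), np.float32(78.252846)) rel [-0.0002  0.0003]
[ 0.53   -0.3177] (np.float32(73.71624), np.float32(67.50082)) rel [-0.0005  0.0003]
[ 0.5308 -0.3177] (np.float32(115.219154), np.float32(100.718796)) rel [0.0003 0.0003]
[ 0.529  -0.3175] (np.float32(78.60606), np.float32(73.27026)) rel [-0.0015  0.0006]
312 233
```

View pics/w7.png

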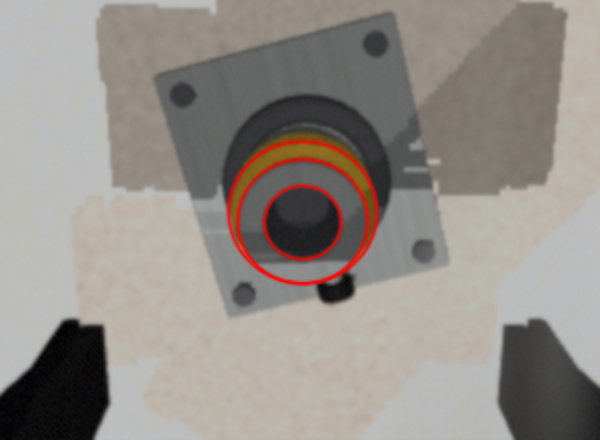

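Strainer seated: rim circles concentric at crop (302,222) on the body. Next, the gasket.

Emit:
apply_moves:
  dp:
    - [-0.006,0.039,0.017]
    - [-0.006,0.039,0.017]
    - [-0.007,0.039,0.017]
    - [-0.007,0.039,0.017]
    - [0,0,0]
    - [0,0,0]
    - [0,0,0]
  twist:
    - [0,0,0]
    - [0,0,0]
    - [0,0,0]
    - [0,0,0]
    - [0,0,0]
    - [0,0,0]
    - [0,0,0]
  fingers: [0,0,0,0,0,0,0]

```text
time: 15.35
position: [0.5563, -0.164, 0.1113]
tool_rot: [-0.0, -3.141, 0.002]
ft_force: [0.1, -0.5, -0.1]
grip_width: 0.997
grip_force: 0.0
```

```bash
python3 m.py w8 .556 -.161 .006,.022 .006,.0155
```

```text
[ 0.5563 -0.164   0.1113] [ 3.e-04  1.e+00 -1.e-03] 86.71574419954575
[ 0.5568 -0.1605] (np.float32(227.68643), np.float32(202.63698)) rel [0.0004 0.0035]
[ 0.5572 -0.1605] (np.float32(241.81459), np.float32(219.87788)) rel [0.0009 0.0035]
[ 0.5568 -0.1605] (np.float32(217.53293), np.float32(186.25258)) rel [0.0004 0.0035]
317 233
```

View pics/w8.png

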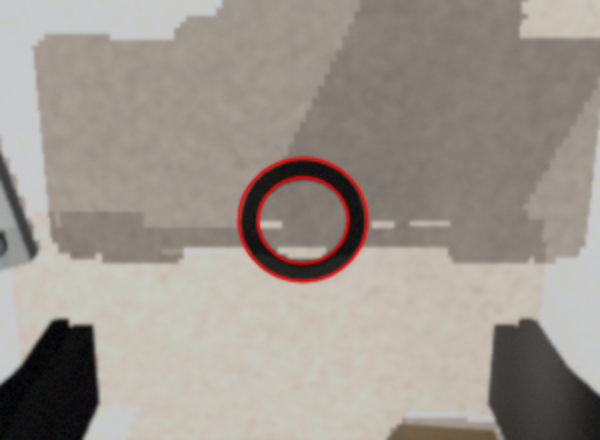

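Emit:
apply_moves:
  dp:
    - [0,0.003,0.035]
    - [0,0,0.035]
    - [0,0,0.03]
    - [0,0,0.0095]
    - [0,0,0]
    - [0,0,0]
    - [0,0,0]
    - [0,0,0]
    - [0,0,0]
    - [0,0,0]
  twist:
    - [0,0,0]
    - [0,0,0]
    - [0,0,0]
    - [0,0,0]
    - [0,0,0]
    - [0,0,0]
    - [0,0,0]
    - [0,0,0]
    - [0,0,0]
    - [0,0,0]
  fingers: [0,0,0,0,0,1,1,1,1,1]
  newtons: 8

```text
time: 16.4
position: [0.557, -0.1596, 0.0023]
tool_rot: [-0.002, 3.141, 0.0]
ft_force: [-0.3, -0.1, 0.5]
grip_width: 0.631
grip_force: 0.0
```

Emit:
apply_moves:
  dp:
    - [0,0,0]
    - [0,0,0]
    - [0,0,-0.03]
    - [0,0,-0.04]
    - [0,0,-0.04]
    - [0,0,0]
    - [0,0,0]
  twist:
    - [0,0,0]
    - [0,0,0]
    - [0,0,0]
    - [0,0,0]
    - [0,0,0]
    - [0,0,0]
    - [0,0,0]
  fingers: [1,1,1,1,1,1,1]

```text
time: 17.1
position: [0.5575, -0.1596, 0.113]
tool_rot: [-0.002, 3.139, 0.001]
ft_force: [0.1, 0.0, -0.3]
grip_width: 0.504
grip_force: 8.0
```

```bash
python3 - <<'E'
from h import *
s=ctrl.get_state();P=np.array(s["position"])
im=get_image("wrist").copy(); cv2.imwrite("pics/w9raw.png",im[:,:,::-1])
z=P[2]+.004
p=fit(im,"wrist",s,P[:2],[(z,.022),(z,.0155)],.006);print(P,p[0]-P[:2],p[1:])
E
```

```text
[ 0.5575179  -0.15958886  0.1129821 ] [-0.001   0.0005] (np.float32(199.21097), np.float32(169.14789))
```

Emit:
apply_moves:
  dp:
    - [0.006,-0.039,0]
    - [0.006,-0.04,0]
    - [0.007,-0.04,0]
    - [0.007,-0.04,0]
    - [0,0,0]
    - [0,0,0.01]
    - [0,0,0.01]
    - [0,0,0.006]
    - [0,0,0.004]
    - [0,0,0.003]
  twist:
    - [0,0,0]
    - [0,0,0]
    - [0,0,0]
    - [0,0,0]
    - [0,0,0]
    - [0,0,0]
    - [0,0,0]
    - [0,0,0]
    - [0,0,0]
    - [0,0,0]
  fingers: [1,1,1,1,1,1,1,1,1,1]

```text
time: 18.15
position: [0.5315, -0.3175, 0.0788]
tool_rot: [0.004, -3.141, -0.001]
ft_force: [-2.1, 1.1, 11.0]
grip_width: 0.503
grip_force: 8.0
```

Emit:
apply_moves:
  dp:
    - [0,0,0]
    - [0,0,0]
    - [0,0,0]
  twist:
    - [0,0,0]
    - [0,0,0]
    - [0,0,0]
  fingers: [1,1,1]

```text
time: 18.45
position: [0.5312, -0.3185, 0.0792]
tool_rot: [-0.002, 3.141, -0.0]
ft_force: [-0.6, 0.1, -0.4]
grip_width: 0.505
grip_force: 8.0
```

Emit:
apply_moves:
  dp:
    - [0,0,0]
    - [0,0,0]
    - [0,0,0]
    - [0,0,-0.03]
    - [0,0,-0.04]
    - [0,0,-0.04]
    - [0,0,0]
    - [0,0,0]
    - [0,0,0]
  twist:
    - [0,0,0]
    - [0,0,0]
    - [0,0,0]
    - [0,0,0]
    - [0,0,0]
    - [0,0,0]
    - [0,0,0]
    - [0,0,0]
    - [0,0,0]
  fingers: [0,0,0,0,0,0,0,0,0]

```text
time: 19.35
position: [0.5305, -0.3181, 0.1878]
tool_rot: [0.002, -3.14, -0.002]
ft_force: [-0.2, 0.3, -1.2]
grip_width: 0.998
grip_force: 0.0
```

```bash
python3 m.py w10 .53 -.3175 .083,.022 .083,.0155
```

```text
[ 0.5305 -0.3181  0.1878] [-0.0013  1.      0.0011] 86.79735485868605
[ 0.531 -0.318] (np.float32(139.81602), np.float32(122.715546)) rel [0.0005 0.0001]
[ 0.5315 -0.318 ] (np.float32(168.32452), np.float32(141.71913)) rel [0.001  0.0001]
[ 0.5302 -0.3177] (np.float32(128.21245), np.float32(109.03488)) rel [-0.0002  0.0003]
312 233
```

View pics/w10.png

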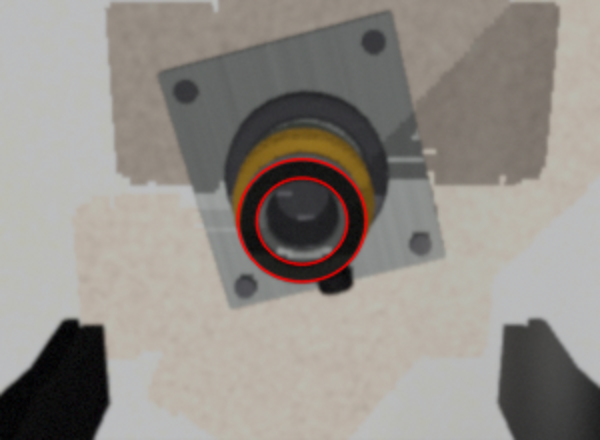

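Gasket centred on the rim at crop (302,222). Next, the tail.

Emit:
apply_moves:
  dp:
    - [0.009,0.044,0.0075]
    - [0.009,0.044,0.0075]
    - [0.009,0.044,0.0075]
    - [0.009,0.044,0.0075]
    - [0.009,0.044,0.0075]
    - [0.009,0.044,0.0075]
    - [0.009,0.044,0.0075]
    - [0,0,0]
    - [0,0,0]
    - [0,0,0]
  twist:
    - [0,0,0]
    - [0,0,0]
    - [0,0,0]
    - [0,0,0]
    - [0,0,0]
    - [0,0,0]
    - [0,0,0]
    - [0,0,0]
    - [0,0,0]
    - [0,0,0]
  fingers: [0,0,0,0,0,0,0,0,0,0]

```text
time: 20.4
position: [0.4676, -0.0121, 0.1362]
tool_rot: [-0.001, -3.141, 0.001]
ft_force: [0.1, -1.2, -0.4]
grip_width: 0.999
grip_force: 0.0
```

```bash
python3 m.py w11 .469 -.011 .036,.013 .036,.011 .006,.022
```

```text
[ 0.4676 -0.0121  0.1362] [ 4.e-04  1.e+00 -8.e-04] 86.90966416731324
[ 0.4718 -0.009 ] (np.float32(97.86268), np.float32(94.635704)) rel [0.0041 0.0031]
[ 0.4718 -0.0087] (np.float32(125.761246), np.float32(117.02093)) rel [0.0041 0.0033]
[ 0.4718 -0.0052] (np.float32(95.48901), np.float32(90.7821)) rel [0.0041 0.0068]
[ 0.469 -0.009] (np.float32(126.14658), np.float32(112.73776)) rel [0.0014 0.0031]
317 240
```

View pics/w11.png

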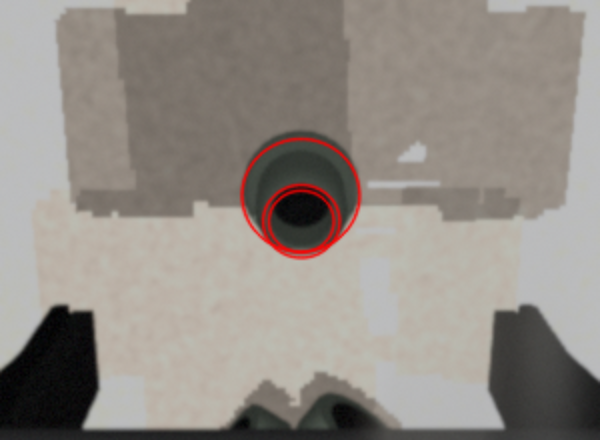

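The tail's collar edge shows a mis-fit of the combined circles. The collar-only fit (0.469, -0.009) matches its outer edge at crop (301,131) and the neck's lower edge at 250, so I use that.

Emit:
apply_moves:
  dp:
    - [-0.0015,0.003,0.035]
    - [0,0,0.035]
    - [0,0,0.035]
    - [0,0,0.0195]
    - [0,0,0]
    - [0,0,0]
    - [0,0,0]
    - [0,0,0]
    - [0,0,0]
    - [0,0,0]
  twist:
    - [0,0,0]
    - [0,0,0]
    - [0,0,0]
    - [0,0,0]
    - [0,0,0]
    - [0,0,0]
    - [0,0,0]
    - [0,0,0]
    - [0,0,0]
    - [0,0,0]
  fingers: [0,0,0,0,0,1,1,1,1,1]
  newtons: 15

```text
time: 21.45
position: [0.4696, -0.0075, 0.0127]
tool_rot: [-0.002, 3.14, 0.001]
ft_force: [-0.8, -1.1, 1.0]
grip_width: 0.631
grip_force: 0.0
```

Emit:
apply_moves:
  dp:
    - [0,0,0]
    - [0,0,0]
    - [0,0,0]
    - [0,0,-0.03]
    - [0,0,-0.04]
    - [0,0,-0.04]
    - [0,0,-0.04]
    - [0,0,0]
    - [0,0,0]
    - [0,0,0]
  twist:
    - [0,0,0]
    - [0,0,0]
    - [0,0,0]
    - [0,0,0]
    - [0,0,0]
    - [0,0,0]
    - [0,0,0]
    - [0,0,0]
    - [0,0,0]
    - [0,0,0]
  fingers: [1,1,1,1,1,1,1,1,1,1]

```text
time: 22.45
position: [0.4681, -0.0077, 0.1606]
tool_rot: [0.002, -3.139, 0.001]
ft_force: [0.2, 0.4, -0.3]
grip_width: 0.36
grip_force: 15.0
```

```bash
python3 - <<'E'
from h import *
s=ctrl.get_state();P=np.array(s["position"])
im=get_image("wrist").copy(); cv2.imwrite("pics/w12raw.png",im[:,:,::-1])
z=P[2]-.012
for C in ([(z+.006,.022)],[(z+.036,.013)],[(z+.001,.022)]):
    p=fit(im,"wrist",s,P[:2],C,.006);print(P,p[0]-P[:2],p[1:])
E
```

```text
[ 0.46805466 -0.00773683  0.1606495 ] [-0.00075  0.00025] (np.float32(114.46042), np.float32(107.18649))
[ 0.46805466 -0.00773683  0.1606495 ] [0.00275 0.0005 ] (np.float32(61.112907), np.float32(54.900978))
[ 0.46805466 -0.00773683  0.1606495 ] [-0.00025  0.0005 ] (np.float32(119.901024), np.float32(111.4897))
```

Emit:
apply_moves:
  dp:
    - [-0.009,-0.045,0]
    - [-0.009,-0.045,0]
    - [-0.009,-0.045,0]
    - [-0.009,-0.044,0]
    - [-0.009,-0.044,0]
    - [-0.009,-0.044,0]
    - [-0.0075,-0.044,0]
    - [0,0,0.02]
    - [0,0,0.025]
    - [0,0,0]
  twist:
    - [0,0,0]
    - [0,0,0]
    - [0,0,0]
    - [0,0,0]
    - [0,0,0]
    - [0,0,0]
    - [0,0,0]
    - [0,0,0]
    - [0,0,0]
    - [0,0,0]
  fingers: [1,1,1,1,1,1,1,1,1,1]

```text
time: 23.5
position: [0.5278, -0.3172, 0.1118]
tool_rot: [-0.0, -3.132, -0.005]
ft_force: [-0.1, 0.5, -1.5]
grip_width: 0.36
grip_force: 15.0
```

Emit:
apply_moves:
  dp:
    - [0,0,0]
    - [0,0,0.006]
    - [0,0,0.005]
    - [0,0,0.004]
    - [0,0,0.003]
    - [0,0,0.002]
    - [0,0,0.0015]
    - [0,0,0]
    - [0,0,0]
  twist:
    - [0,0,0]
    - [0,0,0]
    - [0,0,0]
    - [0,0,0]
    - [0,0,0]
    - [0,0,0]
    - [0,0,0]
    - [0,0,0]
    - [0,0,0]
  fingers: [1,1,1,1,1,1,1,1,1]

```text
time: 24.4
position: [0.5311, -0.3187, 0.0956]
tool_rot: [-0.002, 3.141, -0.0]
ft_force: [1.1, 0.6, -1.3]
grip_width: 0.358
grip_force: 15.0
```

Emit:
apply_moves:
  dp:
    - [0,0,0.001]
    - [0,0,0]
  twist:
    - [0,0,0]
    - [0,0,0]
  fingers: [1,1]

```text
time: 24.6
position: [0.5313, -0.3189, 0.0952]
tool_rot: [-0.002, 3.141, -0.0]
ft_force: [-0.2, 0.8, 3.3]
grip_width: 0.358
grip_force: 15.0
```

Emit:
apply_moves:
  dp:
    - [0,0,0]
    - [0,0,0]
    - [0,0,0]
    - [0,0,-0.03]
    - [0,0,-0.04]
    - [0,0,-0.04]
    - [0,0,0]
    - [0,0,0]
    - [0,0,0]
  twist:
    - [0,0,0]
    - [0,0,0]
    - [0,0,0]
    - [0,0,0]
    - [0,0,0]
    - [0,0,0]
    - [0,0,0]
    - [0,0,0]
    - [0,0,0]
  fingers: [0,0,0,0,0,0,0,0,0]

```text
time: 25.5
position: [0.5305, -0.318, 0.2032]
tool_rot: [0.002, -3.14, -0.002]
ft_force: [-0.7, 0.4, -0.2]
grip_width: 0.987
grip_force: 0.0
```

```bash
python3 m.py w13 .53 -.3175 .089,.022 .084,.022 .119,.013
```

```text
[ 0.5305 -0.318   0.2032] [-0.0014  1.      0.0011] 85.86261337581277
[ 0.5335 -0.3183] (np.float32(82.22445), np.float32(77.44738)) rel [ 0.003  -0.0002]
[ 0.5362 -0.3155] (np.float32(85.55327), np.float32(80.59489)) rel [0.0057 0.0025]
[ 0.5382 -0.3157] (np.float32(89.712616), np.float32(83.055244)) rel [0.0077 0.0023]
[ 0.5332 -0.3195] (np.float32(111.186295), np.float32(101.20812)) rel [ 0.0027 -0.0015]
312 232
```

Emit:
apply_moves:
  dp:
    - [-0.023,0.035,0.013]
    - [-0.023,0.035,0.013]
    - [-0.023,0.035,0.013]
    - [-0.023,0.035,0.013]
    - [-0.023,0.035,0.013]
    - [-0.023,0.035,0.013]
    - [0,0,0]
    - [0,0,0]
    - [0,0,0]
  twist:
    - [0,0,0]
    - [0,0,0]
    - [0,0,0]
    - [0,0,0]
    - [0,0,0]
    - [0,0,0]
    - [0,0,0]
    - [0,0,0]
    - [0,0,0]
  fingers: [0,0,0,0,0,0,0,0,0]

```text
time: 26.45
position: [0.6678, -0.1101, 0.1259]
tool_rot: [-0.001, -3.14, 0.002]
ft_force: [-0.0, -0.5, -0.3]
grip_width: 1.001
grip_force: 0.0
```

```bash
cat > n.py <<'E'
from h import *
im,s=snap("wrist"); P=s["position"]; print(np.round(P,4))
cv2.imwrite("pics/w14raw.png",im[:,:,::-1])
# brass mask silhouette: hull of projected hexagonal prism, IoU fit
hsv=cv2.cvtColor(im,cv2.COLOR_RGB2HSV); m=((hsv[...,1]>110)&(hsv[...,0]>10)&(hsv[...,0]<35)).astype(np.uint8)
n,l,st,ce=cv2.connectedComponentsWithStats(m); k=1+np.argmin([abs(c[0]-313)+abs(c[1]-235)-.05*a for c,a in zip(ce[1:],st[1:,4])]); print(st[k])
cs,_=cv2.findContours((l==k).astype(np.uint8),cv2.RETR_EXTERNAL,cv2.CHAIN_APPROX_NONE)
M=cv2.drawContours(np.zeros((480,640),np.uint8),cs,-1,1,-1)
def hexa(p,z):
    t=p[2]+np.pi/6+np.arange(7)*np.pi/3; r=.031/np.cos(np.pi/6); return np.c_[p[0]+r*np.cos(t),p[1]+r*np.sin(t),0*t+z]
def cost(p):
    q=np.vstack([proj("wrist",hexa(p,z),s) for z in (0,.026)])
    H=cv2.convexHull(np.round(q*16).astype(np.int32)); N=cv2.fillConvexPoly(np.zeros_like(M),H,1,cv2.LINE_8,4)
    return -(N&M).sum()/(N|M).sum()
from scipy.optimize import differential_evolution as de
r=de(cost,[(.65,.69),(-.125,-.09),(-.53,.53)],seed=1,tol=1e-6,popsize=12); print(r.x,r.fun)
print("hole",fit(im,"wrist",s,r.x[:2],[(.026,.019)],.006))
print("rel",r.x[:2]-P[:2],"yaw deg",np.degrees(r.x[2]))
draw(im,"wrist",hexa(r.x,.026),s);draw(im,"wrist",circ(r.x,.026,.019),s)
t=cv2.imread("pics/w13raw.png")[:,:,::-1].copy()
# tail seen from pose w13
s2=dict(s); s2["position"]=np.array([.5305,-.318,.2032]); s2["tool_rot"]=np.array([.002,-3.14,-.002])
a=(.5302,-.3177)
for z,rr in ((.089,.022),(.119,.013)): draw(t,"wrist",circ(a,z,rr),s2)
b=np.hstack([t[120:360,200:430],im[120:360,200:430]])
cv2.imwrite("pics/w14.png",cv2.resize(b,(782,408))[:,:,::-1])
E
python3 n.py
```

```text
[ 0.6678 -0.1101  0.1259]
[ 265  188  103   96 4951]
[ 0.65000239 -0.12499966 -0.49013035] 1601975169232266.5
hole ((np.float64(0.6537523929223098), np.float64(-0.11799965883882355)), np.float32(40.47723), np.float32(35.775406))
rel [-0.01778009 -0.01489491] yaw deg -28.08240029382848n.py:14: RuntimeWarning: overflow encountered in scalar negative
  return -(N&M).sum()/(N|M).sum()
```

View pics/w14.png

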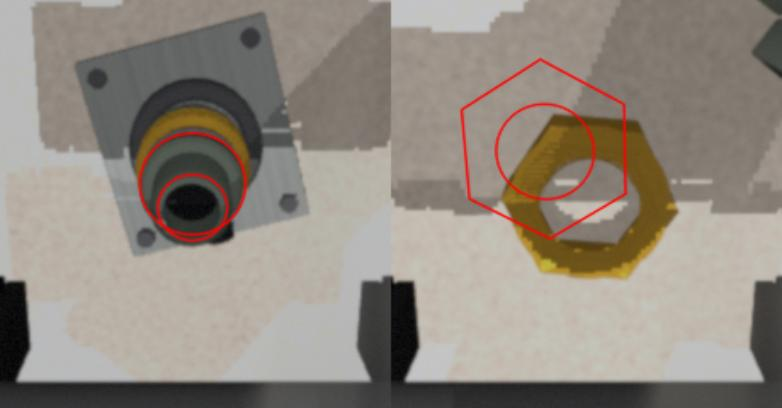

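Left: the tail stands centred, its collar and neck edges lying on the circles. Right: the big brass nut at full-image (316,233). It is the one meant: not pink at top (206,155), not small at (404,320). Its hex fit hit an unsigned overflow, so I'm fixing that.

```bash
sed -i 's/return -(N&M).sum()/return -1.0*(N\&M).sum()/; s/^im,s=snap.*/im=cv2.imread("pics\/w14raw.png")[:,:,::-1].copy();s=ctrl.get_state();P=s["position"]/; /w14raw.png",im/d' n.py; python3 n.py
```

```text
[ 265  188  103   96 4951]
[ 0.67281207 -0.10786647 -0.06076559] -0.9645080121838168
hole ((np.float64(0.6718120688609758), np.float64(-0.10786646900658757)), np.float32(90.84553), np.float32(80.84559))
rel [0.00491062 0.00267753] yaw deg -3.4816116067818257
```

```bash
python3 -c "
from bench import ctrl
import numpy as np
s=ctrl.get_state();print(np.round(s['joint_positions'],3),s['position'])"
```

```text
[-0.433  0.529  0.771  1.518 -0.378  1.25   1.959] [ 0.66790145 -0.110544    0.12641003]
```

Emit:
apply_moves:
  dp:
    - [-0.0045,0.0025,0]
    - [0,0,0]
    - [0,0,0]
    - [0,0,0]
    - [0,0,0]
    - [0,0,0]
    - [0,0,0]
  twist:
    - [0,0,0]
    - [0,0,0.146]
    - [0,0,0.146]
    - [0,0,0.146]
    - [0,0,0.146]
    - [0,0,0]
    - [0,0,0]
  fingers: [0,0,0,0,0,0,0]
  newtons: 25

```text
time: 27.2
position: [0.6733, -0.1065, 0.1268]
tool_rot: [0.898, 3.01, 0.0]
ft_force: [-0.5, 0.5, -0.6]
grip_width: 0.994
grip_force: 0.0
```

```bash
python3 - <<'E'
from h import *
s=ctrl.get_state(); print(np.round(s['joint_positions'],3),s['position'],R.from_rotvec(s["tool_rot"]).as_matrix().round(3))
src=open("n.py").read().split("t=cv2.imread")[0].replace('cv2.imread("pics/w14raw.png")[:,:,::-1].copy()','get_image("wrist").copy()')
exec(src); cv2.imwrite("pics/w15.png",im[:,:,::-1])
E
```

```text
[-0.505  0.578  0.886  1.508 -0.459  1.273  1.426] [ 0.67333872 -0.10646677  0.12679615] [[-0.836  0.548  0.   ]
 [ 0.548  0.836 -0.   ]
 [-0.     0.    -1.   ]]
[ 263  177   94  104 5007]
[ 0.67237123 -0.10767002 -0.08801601] -0.9646735575035981
hole ((np.float64(0.671621234747724), np.float64(-0.10717001536473775)), np.float32(86.76646), np.float32(80.31576))
rel [-0.00098179 -0.00131161] yaw deg -5.042946162022429
```

Emit:
apply_moves:
  dp:
    - [0,0,0.035]
    - [0,0,0.035]
    - [0,0,0.035]
    - [0,0,0.0165]
    - [0,0,0]
    - [0,0,0]
    - [0,0,0]
    - [0,0,0]
    - [0,0,0]
    - [0,0,0]
  twist:
    - [0,0,0]
    - [0,0,0]
    - [0,0,0]
    - [0,0,0]
    - [0,0,0]
    - [0,0,0]
    - [0,0,0]
    - [0,0,0]
    - [0,0,0]
    - [0,0,0]
  fingers: [0,0,0,0,0,1,1,1,1,1]

```text
time: 28.25
position: [0.6735, -0.1074, 0.0063]
tool_rot: [0.903, 3.008, -0.002]
ft_force: [-2.2, -2.3, 4.6]
grip_width: 0.71
grip_force: 25.0
```

Emit:
apply_moves:
  dp:
    - [0,0,0]
    - [0,0,0]
    - [0,0,-0.03]
    - [0,0,-0.05]
    - [0,0,-0.05]
    - [0,0,-0.04]
    - [0,0,0]
    - [0,0,0]
  twist:
    - [0,0,0]
    - [0,0,0]
    - [0,0,0]
    - [0,0,0]
    - [0,0,0]
    - [0,0,0]
    - [0,0,0]
    - [0,0,0]
  fingers: [1,1,1,1,1,1,1,1]

```text
time: 29.05
position: [0.6736, -0.1052, 0.1753]
tool_rot: [0.901, 3.009, 0.003]
ft_force: [0.1, -0.7, -2.8]
grip_width: 0.711
grip_force: 25.0
```

Emit:
apply_moves:
  dp:
    - [0,0,0]
    - [0,0,0]
    - [0,0,0]
    - [0,0,0]
    - [0.024,-0.036,0]
    - [0.024,-0.036,0]
    - [0.024,-0.035,0]
    - [0.024,-0.035,0]
    - [0.023,-0.035,0]
    - [0.0235,-0.0355,0]
  twist:
    - [0,0,-0.146]
    - [0,0,-0.146]
    - [0,0,-0.146]
    - [0,0,-0.146]
    - [0,0,0]
    - [0,0,0]
    - [0,0,0]
    - [0,0,0]
    - [0,0,0]
    - [0,0,0]
  fingers: [1,1,1,1,1,1,1,1,1,1]

```text
time: 30.05
position: [0.5291, -0.3182, 0.1723]
tool_rot: [0.003, -3.138, -0.004]
ft_force: [-0.0, -0.4, -2.4]
grip_width: 0.711
grip_force: 25.0
```

Emit:
apply_moves:
  dp:
    - [0,0,0]
    - [0,0,0]
    - [0,0,0]
    - [0,0,0]
  twist:
    - [0,0,0]
    - [0,0,0]
    - [0,0,0]
    - [0,0,0]
  fingers: [1,1,1,1]

```text
time: 30.45
position: [0.5319, -0.3164, 0.1739]
tool_rot: [0.007, -3.14, -0.002]
ft_force: [1.1, 1.5, -2.8]
grip_width: 0.709
grip_force: 25.0
```

```bash
python3 - <<'E'
from h import *
s=ctrl.get_state();P=np.array(s["position"]);print(P,s["tool_rot"])
im=get_image("wrist").copy(); cv2.imwrite("pics/w16raw.png",im[:,:,::-1])
z=P[2]+.021
p=fit(im,"wrist",s,P[:2],[(z,.019)],.008);print(p[0]-P[:2],p[1:])
hsv=cv2.cvtColor(im,cv2.COLOR_RGB2HSV); m=((hsv[...,1]>110)&(hsv[...,0]>10)&(hsv[...,0]<35))
t=np.radians(30+60*np.arange(6)); H=np.c_[P[0]+.0358*np.sin(t),P[1]+.0358*np.cos(t)]
print("expected corners top\n",proj("wrist",np.c_[H,0*t+z],s).round(),"\nbottom",proj("wrist",np.c_[H,0*t+z-.026],s).round())
mm=m.copy(); mm[:,:200]=0; mm[:,430:]=0; mm[330:]=0; ys,xs=np.nonzero(mm); print("brass box",xs.min(),xs.max(),ys.min(),ys.max())
E
```

```text
[ 0.53194382 -0.31644495  0.17385437] [ 6.87778553e-03 -3.14020291e+00 -2.10260333e-03]
[-0.00225  0.00075] (np.float32(137.77216), np.float32(119.73864))
expected corners top
 [[388. 367.]
 [311. 404.]
 [235. 367.]
 [230. 286.]
 [312. 241.]
 [394. 286.]] 
bottom [[378. 333.]
 [312. 366.]
 [245. 333.]
 [241. 261.]
 [312. 222.]
 [383. 261.]]
brass box 201 392 188 329
```

Emit:
apply_moves:
  dp:
    - [0,0,0.02]
    - [0,0,0.02]
    - [0,0,0.015]
    - [0,0,0]
    - [0,0,0]
    - [0,0,0]
    - [0,0,0]
  twist:
    - [0,0,0]
    - [0,0,0]
    - [0,0,0]
    - [0,0,0]
    - [0,0,0]
    - [0,0,0]
    - [0,0,0]
  fingers: [1,1,1,1,1,1,1]

```text
time: 31.2
position: [0.5317, -0.3191, 0.1211]
tool_rot: [-0.002, 3.14, -0.001]
ft_force: [0.7, -0.2, -1.7]
grip_width: 0.71
grip_force: 25.0
```

```bash
python3 - <<'E'
from h import *
A=[]
for i in range(5):
    s=ctrl.get_state();im=get_image("wrist").copy();P=np.array(s["position"]);A.append(P);print(P.round(4),s["ft_force"],np.round(s["tool_rot"],4))
z=P[2]+.021
print("nut-tcp",fit(im,"wrist",s,P[:2],[(z,.019)],.008)[0]-P[:2],"tail",fit(im,"wrist",s,P[:2],[(.119,.013)],.008)[0]-P[:2])
s2=s
draw(im,"wrist",circ(P,z,.019),s);draw(im,"wrist",circ((.5305,-.318),.119,.013),s,(0,255,0))
cv2.imwrite("pics/w17.png",cv2.resize(im[180:440,180:450],(810*600//810,578))[:,:,::-1])
E
```

```text
[ 0.5317 -0.3191  0.1211] [ 0.65021052 -0.17804576 -1.69229221] [-1.9000e-03  3.1399e+00 -1.0000e-03]
[ 0.5316 -0.319   0.121 ] [ 0.46919331  0.15608654 -2.0872159 ] [-2.00e-03  3.14e+00 -8.00e-04]
[ 0.5314 -0.3189  0.1208] [ 0.47068577 -0.2513255  -2.06056681] [-1.9000e-03  3.1403e+00 -5.0000e-04]
[ 0.5314 -0.3189  0.1206] [-0.4214949   0.81849723 -1.47178061] [-1.8000e-03  3.1405e+00 -3.0000e-04]
[ 0.5313 -0.3188  0.1205] [-0.27692484 -0.58355698 -1.44323166] [-1.9000e-03  3.1408e+00 -2.0000e-04]
nut-tcp [-0.00225  0.00075] tail [0.001  0.0025]
```

View pics/w17.png

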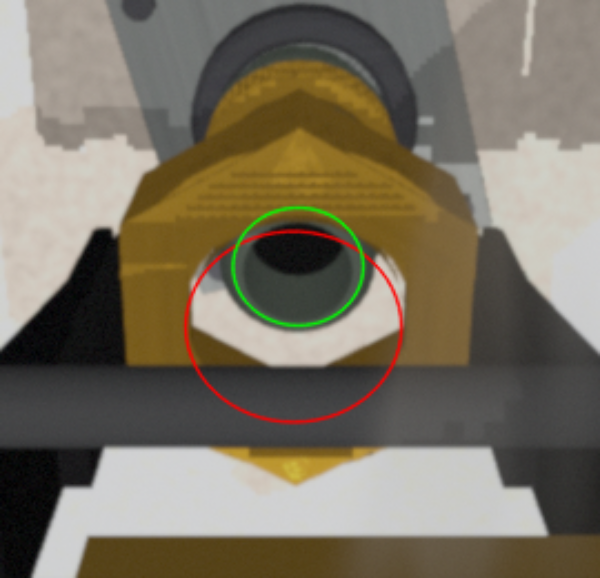

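The nut hole's side edges at crop x 188 and 405 centre it on the TCP. In x it sits about 1 mm toward the base, and the neck (297,265) is well inside. I'll shift 1 mm and lower.

Emit:
apply_moves:
  dp:
    - [-0.001,0,0.005]
    - [0,0,0.006]
    - [0,0,0.006]
    - [0,0,0.006]
    - [0,0,0.006]
    - [0,0,0.005]
    - [0,0,0.004]
    - [0,0,0.003]
    - [0,0,0]
    - [0,0,0]
  twist:
    - [0,0,0]
    - [0,0,0]
    - [0,0,0]
    - [0,0,0]
    - [0,0,0]
    - [0,0,0]
    - [0,0,0]
    - [0,0,0]
    - [0,0,0]
    - [0,0,0]
  fingers: [1,1,1,1,1,1,1,1,1,1]

```text
time: 32.45
position: [0.5321, -0.3187, 0.0791]
tool_rot: [-0.002, 3.141, -0.0]
ft_force: [-0.7, 0.3, -2.1]
grip_width: 0.711
grip_force: 25.0
```

Emit:
apply_moves:
  dp:
    - [0,0,0.002]
    - [0,0,0.001]
    - [0,0,0]
    - [0,0,0]
  twist:
    - [0,0,0]
    - [0,0,0]
    - [0,0,0]
    - [0,0,0]
  fingers: [1,1,1,1]

```text
time: 32.85
position: [0.5322, -0.3187, 0.0762]
tool_rot: [-0.002, 3.141, -0.0]
ft_force: [-0.2, 0.1, -1.1]
grip_width: 0.713
grip_force: 25.0
```

Emit:
apply_moves:
  dp:
    - [0,0,0.001]
    - [0,0,0]
    - [0,0,0]
  twist:
    - [0,0,0]
    - [0,0,0]
    - [0,0,0]
  fingers: [1,1,1]

```text
time: 33.15
position: [0.5325, -0.3189, 0.076]
tool_rot: [-0.002, 3.14, -0.0]
ft_force: [-0.4, 1.3, 6.0]
grip_width: 0.709
grip_force: 25.0
```

Seated (6 N). Release and retreat.

Emit:
apply_moves:
  dp:
    - [0,0,0]
    - [0,0,0]
    - [0,0,0]
    - [0,0,-0.03]
    - [0,0,-0.04]
    - [0,0,-0.04]
    - [0,0,-0.02]
    - [0,0,0]
    - [0,0,0]
    - [0,0,0]
  twist:
    - [0,0,0]
    - [0,0,0]
    - [0,0,0]
    - [0,0,0]
    - [0,0,0]
    - [0,0,0]
    - [0,0,0]
    - [0,0,0]
    - [0,0,0]
    - [0,0,0]
  fingers: [0,0,0,0,0,0,0,0,0,0]

```text
time: 34.15
position: [0.5314, -0.3179, 0.2033]
tool_rot: [0.002, -3.139, -0.002]
ft_force: [-0.1, -0.5, 0.0]
grip_width: 1.002
grip_force: 0.0
```

```bash
python3 - <<'E'
from h import *
im,s=snap("wrist");P=s["position"];print(P,s["grip_width"],s["ft_force"]); cv2.imwrite("pics/w18raw.png",im[:,:,::-1])
hsv=cv2.cvtColor(im,cv2.COLOR_RGB2HSV); m=((hsv[...,1]>110)&(hsv[...,0]>10)&(hsv[...,0]<35)).astype(np.uint8)
n,l,st,ce=cv2.connectedComponentsWithStats(m); k=1+np.argmax(st[1:,4]);print(st[k])
cs,_=cv2.findContours((l==k).astype(np.uint8),0,1);M=cv2.drawContours(np.zeros((480,640),np.uint8),cs,-1,1,-1)
def cost(p):
    t=p[2]+np.pi/6+np.arange(6)*np.pi/3; r=.0358
    q=np.vstack([proj("wrist",np.c_[p[0]+r*np.cos(t),p[1]+r*np.sin(t),0*t+p[3]+z],s) for z in (0,.026)])
    # exclude the neck, which covers the far side: only compare outside it
    N=cv2.fillConvexPoly(np.zeros_like(M),cv2.convexHull(np.round(q*16).astype(np.int32)),1,8,4)
    return -1.0*(N&M).sum()/(N|M).sum()
from scipy.optimize import differential_evolution as de
for zb in ((.0699,.0701),(.06,.085)):
    r=de(cost,[(.515,.545),(-.335,-.3),(-.53,.53),zb],seed=1,tol=1e-6); print(r.x.round(4),r.fun)
print("hole",fit(im,"wrist",s,(.531,-.318),[(.096,.019)],.006),"neck",fit(im,"wrist",s,(.531,-.318),[(.115,.016)],.006))
E
```

```text
[ 0.53135246 -0.3179416   0.2033101 ] 1.001655011201472 [-0.09230867 -0.4949267   0.01086481]
[ 439  412  201   31 4886]
[ 0.5383 -0.3115 -0.1393  0.0699] -0.0
[ 0.5383 -0.3115 -0.1393  0.0611] -0.0
hole ((np.float64(0.5345), np.float64(-0.31825)), np.float32(51.91154), np.float32(47.547478)) neck ((np.float64(0.537), np.float64(-0.32225)), np.float32(74.054245), np.float32(70.07814))
```

```bash
python3 - <<'E'
from h import *
im=cv2.imread("pics/w18raw.png")[:,:,::-1].copy();s=ctrl.get_state()
hsv=cv2.cvtColor(im,cv2.COLOR_RGB2HSV); m=((hsv[...,1]>110)&(hsv[...,0]>10)&(hsv[...,0]<35)).astype(np.uint8); m[350:]=0;m[:,:220]=0;m[:,420:]=0
n,l,st,ce=cv2.connectedComponentsWithStats(m); k=1+np.argmax(st[1:,4]);print(st[k],(st[1:,4]>50).sum())
M=cv2.fillConvexPoly(np.zeros((480,640),np.uint8),cv2.convexHull(np.argwhere(l==k)[:,::-1].astype(np.int32)),1)
def cost(p):
    t=p[2]+np.pi/6+np.arange(6)*np.pi/3; r=.0358
    q=np.vstack([proj("wrist",np.c_[p[0]+r*np.cos(t),p[1]+r*np.sin(t),0*t+p[3]+z],s) for z in (0,.026)])
    N=cv2.fillConvexPoly(np.zeros_like(M),cv2.convexHull(np.round(q*16).astype(np.int32)),1,8,4)
    return -1.0*(N&M).sum()/(N|M).sum()
from scipy.optimize import differential_evolution as de
for zb in ((.0699,.0701),(.06,.085)):
    r=de(cost,[(.515,.545),(-.335,-.3),(-.53,.53),zb],seed=1,tol=1e-6); print(r.x.round(4),r.fun)
E
```

```text
[ 267  175   92  103 4516] 1
[ 0.5312 -0.3181  0.5076  0.07  ] -0.9832744084851781
[ 0.5316 -0.3184  0.5106  0.0684] -0.9849521203830369
```

The nut silhouette fits at (0.531, -0.318, 0.070) with IoU 0.98, so it is level and centred. Handing in.

```bash
python3 -c "
from bench import ctrl
print(ctrl.close_job())"
```

```text
the job is handed in; nothing more can be done
None
```

The union is assembled upright in the nest (body, strainer, sealing ring, tail piece, nut), everything is released and the job is handed in at about 34 s; the last wrist picture put the nut about 1 mm off the body's centre at seated height, but the judge's result was not shown.

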